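Fit finned brake pads into a caliper and hold them for the pin

TASK

The brake caliper in the vise has been bled: pull the bleed block up out of its pad window and leave it in the steel parts tray. Then take the new pad set by its fins, never touching the friction linings, lower it upright into the window until its eyelets line up with the caliper's pin bore, and finish still holding it there by the fins, hanging free and not wedged, ready for the pin (the window has no floor, so do not let go). Leave the cleaner bottle, the brake rotor and the hex key where they are.

Things in the scene. Friction and masses are not known exactly. Their poses are not given: they have to be found in the camera images.
- vise: Grey bench vise fixed to the bench, foot about 150 (x) by 136 (y) mm, jaw tops 88 mm above the bench; screw and cross bar on its -x side, 36 mm up, reach 104 mm from the origin. Origin on the bench, straight below the middle of the caliper's window; same yaw as the caliper. It grips the bracket that carries the caliper; neither can move.
- caliper: Dark disc brake caliper bolted over the vise jaws, 50 (x) by 62 (y) by 40 mm high, ears and fittings out to y = +-46 mm, all below the flat top face. Origin at the middle of its underside, 104 mm above the bench, z up. The pad window is a rectangular opening straight down through it, 16 (x) by 36 (y) mm, no floor, mouth bevelled 2 mm all round.
- window (a point): Middle of the window's mouth, on the caliper's flat top face (40 mm above the caliper's origin, 144 mm above the bench). Axes as the caliper's.
- pin_bore (a point): Middle of the window on the axis of the retaining-pin bore, which runs along the caliper's x through both its walls, 7 mm below the top face. Axes as the caliper's.
- block: Grey plastic bleed block, about 40 g, loose in the window at the start, its collar on the caliper's top face; pulls straight up. Origin at the middle of its lower end, z up: blade 11 (x) by 31 (y) mm from z = 0 to 30 mm in the window, collar 22 by 44 mm from 30 to 35 mm, grip tab 12 mm thick (x) by 26 mm wide (y) from 35 to 60 mm.
- pads: New brake pad set, rigid, about 70 g, standing on the mat, 14 mm thick (x). Origin at the middle of its lower edge, z up: steel plates 34 mm wide (y) from z = 0 to 26 mm, 20 mm wide tab from 26 to 36 mm, ribbed aluminium fins 30 mm wide from 36 to 60 mm. A half turn about z makes no difference. Eyelets at the pin bore = lower edge of the fins level with the caliper's top face.
- eyelets (a point): Middle of the pad set at the height of the two pin eyelets: 29 mm above the pads' lower edge, 7 mm below the lower edge of the fins. Axes as the pads'.
- linings: The dark friction linings on the inner faces of the two backing plates (part of the pad set, same origin), z = 1 to 25 mm, 32 mm wide: not to be touched by the gripper.
- tray: Shallow open steel parts tray, fixed, 150 (x) by 190 (y) by 22 mm high, walls and floor 3 mm, empty. Origin at the middle of its underside. It may lie on either side of the vise, the mat on the other.
- mat: Flat rubber mat on the bench, fixed, 130 (x) by 170 (y) by 3 mm thick, origin at the middle of its underside. The pads stand on it.
- cleaner: Bystander: white cleaner bottle, 60 mm across, 170 mm high, standing; origin at the middle of its underside.
- rotor: Bystander: disc brake rotor, 140 mm across, lying flat; origin at its middle.
- hexkey: Bystander: T-handle hex key lying on the bench, handle 90 mm by 18 mm, shaft 130 mm; origin under the middle of the handle.
Not all that is in view belongs to the job. Of the things like the block, leave any that is blue; of the rest the smaller one is meant.

How it is judged:
On the way, in this order (a step that is already met when the one before it is completed fails the run):
1. the bleed block lies in the tray, let go (x of block in the frame of tray between -0.075 and 0.075 m and y of block in the frame of tray between -0.095 and 0.095 m and z of block in the frame of tray below 0.05 m and contact force between block and tray above 0.05 N and contact force between the fingers and block below 0.1 N), for 0.2 s.
2. the lower end of the pad set is inside the caliper's window (x of eyelets in the frame of pin_bore between -0.0035 and 0.0035 m and y of eyelets in the frame of pin_bore between -0.0035 and 0.0035 m and z of eyelets in the frame of pin_bore below 0.026 m), for 0.1 s.
At the end, for the whole second after the job is handed in: Block at rest in the tray, let go. Pad set still, gripped (over 5 N) in the window: eyelets within 3 mm in height and 2.5 mm sideways of the pin bore, upright within 5 degrees, square to the caliper within 7 degrees, pressing on caliper and vise with less than 15 N (all of step 1 and linear speed of block below 0.03 m/s and x of eyelets in the frame of pin_bore between -0.0025 and 0.0025 m and y of eyelets in the frame of pin_bore between -0.0025 and 0.0025 m and z of eyelets in the frame of pin_bore between -0.003 and 0.003 m and angle between pads's own z axis and vertical below 0.09 rad and angle between the x axis of pads and the x axis of caliper, either way round below 0.12 rad and contact force between the fingers and pads above 5 N and linear speed of pads below 0.02 m/s and contact force between pads and vise below 15 N); the arm keeps its last pose, push and grip.
It fails at once if the gripper touched the pads' friction linings (contact force between the fingers and linings above 0.3 N).
It fails at once if the spray-cleaner bottle was disturbed (moved over 30 mm) (distance of cleaner from where it was at the start of the episode above 0.03 m).
It fails at once if the brake rotor was disturbed (moved over 30 mm) (distance of rotor from where it was at the start of the episode above 0.03 m).
It fails at once if the T-handle hex key was disturbed (moved over 30 mm) (distance of hexkey from where it was at the start of the episode above 0.03 m).
It also fails if it takes over 58 s, if anything falls off the work surface, if the arm or the gripper's body presses on something with over 40 N, if the wrist force passes 120 N, or if a joint passes its speed limit or range.

ROBOT

A 6-joint arm with a two-finger parallel gripper is mounted at the origin on the work surface. World frame = base frame: x ahead of the robot, y to its left, z up, the work surface at z = 0. Lengths are in m, angles in rad, forces in N, time in s.
With the tool pointing down it reaches from about 0.325 to 1 m from the base axis. Payload 5.1 kg.
Tool frame: the origin (TCP) lies midway between the tips of the shut fingers; the grasp point (between the pads) lies 19 mm behind it; z points along the fingers, y is the line along which they close (so a half turn about z gives the same grasp; the last joint's range is limited). The gripper opens to 85 mm and grips with 20 to 120 N. Pads are 22 mm wide; open, the fingers measure 114 mm over their backs; the gripper's body (76 mm by 85 mm) begins 54 mm behind the grasp point. The pads swing forward as they close: fully open they stand 13 mm farther back than shut.
Start: joints at [-1.379, 0.124, 1.65, -0, 1.367, -0.083], TCP at [0.176, -0.626, 0.201] pointing down, gripper open.
Joint ranges: [-2.61, 2.61], [-1.02, 2.33], [0.03, 2.71], [-1.35, 4.49], [0.32, 2.68], [-2.91, 2.91]. Speed limits (rad/s): [2.57, 2.57, 3.14, 3.14, 3.14, 3.14].

INTERFACE

Orientations are given as a unit quaternion [x, y, z, w].
In Python, from bench import * gives the robot as it stands.
- The arm moves only by the tool arm_command, never from a script. Its argument "commands" is a list that holds one entry, the list of rows, each a list of 5 numbers: the shift along the tool's x, y, z in cm, then the turn about the tool's z in rad, then the finger opening in cm, from 0 to 8.54. A call has 1 to 20 rows; each row is the pose to reach, as a shift and turn from the pose commanded when the call began, along the tool's axes at that moment; what a row does not reach only later rows make up. A row lasts 1/10 s, in which the tool goes at most 50 mm and 8.59 degrees, less where a joint would pass 70% of its speed; a pose out of reach is approached as far as the arm can. A call with a gripper value outside its range is refused whole. The fingers move at their own pace and stop on an object; "grip_force" is the grip in N (left out, the last holds). Time passes only in rows, so rows that repeat a pose let the fingers close. It gives the time, the measured TCP pose, the force, the opening and the grip force at its end, in the units of the state.
- read_state(): the state, without advancing time (a new reading comes with each control period).
- get_image(name): name is "side" or "top" or "wrist"; returns (picture, depth): 400x640x3 uint8, red, green, blue; 400x640 float32, m along the optical axis (not along the pixel's ray), 0 where there is no reading.
- calibration(name): a dict with "fx", "fy", "cx", "cy" (pixels), "dist" ([k1, k2, p1, p2, k3] as OpenCV has them; the pictures are not rectified), "world_from_camera" (4x4, takes a point from camera to world coordinates). Camera axes: x right, y down, z forward; pixel columns grow to the right and rows downward; lengths in m; the calibration is good to about 2 mm. A picture is of the moment at which its call begins: read the wrist's pose just before it. calibration takes no time and is no camera call; for the wrist camera it gives the pose at the moment of the call.
- sign_off(): hands the job in; it is judged then, once.
Trained networks look in the newest picture that a camera, given by its name, has taken for a name from the list of things; names that differ only in an ending like _2 or _b are one class to them, and where a whole thing is asked for, a point or a joint stands for the part that bears it (a point fixed in the world has none). Each returns a list of dicts, best first, with "score" (0 to 1); they miss things now and then, are a little off and sometimes report something else, mostly with a low value. They report only what shows in the picture. A call takes as long as a camera call. They do not tell look-alikes from the thing itself.
- regions_of(thing, camera): "pixels" (400x640 bool, what is visible of it) and "rect" ([left, top, right, bottom] as shares, 0 to 1, of the picture: columns of its width, rows of its height, round what is visible of it).
- mark_of(thing, camera): "position" ([column, row] as shares, 0 to 1, of the picture: columns of its width, rows of its height: a listed point, or the origin of a listed thing).
The state is a dict: "time_s": time; "q": joint angles; "qvel": joint speeds; "effort": joint torques, N m; "tool_pos": TCP position; "tcp_rot": TCP orientation; "contact_force": force on the tool from outside, world axes, zero at the start; "moment": the same for the moment, N m; "finger_gap": finger opening in m; "finger_force": force on a finger pad.
Only numpy, scipy, OpenCV 4.12 (cv2) and the standard library are available. Lean on these libraries where they do the work, as an engineer would, in place of code of your own. Each camera call takes 0.05 s, during which the arm holds its last target. There are 200 camera calls.

## Working session

There is one attempt and no reset: what is moved stays moved. The work goes in short steps, Python scripts to look and compute and a tool call to move; the robot and the scene stay as the last step left them, time stands still between calls to the robot, and variables do not carry over. Pictures are saved under pics/ and viewed, at most 10 in all, crops included, and the job is handed in when it is done.

Besides the shell and the picture viewer there is one more tool, called after "Call:" by a JSON object that holds its "name" and its "arguments", one argument or row to a line. arm_command: Moves the arm, as the interface text tells. Its arguments: {"type":"object","properties":{"commands":{"type":"array"},"grip_force":{"type":"number"}},"required":["commands"]}

```bash
mkdir -p pics; cat > h.py <<'E'
from bench import *
import numpy as np, cv2
from scipy.spatial.transform import Rotation as R
def cloud(name):
    im,d=get_image(name); c=calibration(name)
    return im,d,c
def px2w(c,uv,z):
    "depth-based: uv Nx2 px, z depth"
    K=np.array([[c['fx'],0,c['cx']],[0,c['fy'],c['cy']],[0,0,1.]])
    n=cv2.undistortPoints(np.array(uv,float).reshape(-1,1,2),K,np.array(c['dist'],float)).reshape(-1,2)
    z=np.asarray(z,float).reshape(-1,1)
    P=np.hstack([n*z,z]); T=np.array(c['world_from_camera'])
    return P@T[:3,:3].T+T[:3,3]
def ray(c,uv):
    P=px2w(c,[uv],[1.0])[0]; o=np.array(c['world_from_camera'])[:3,3]
    v=P-o; return o,v/np.linalg.norm(v)
def onplane(c,uv,z):
    o,v=ray(c,uv); return o+v*(z-o[2])/v[2]
def pts(c,d,mask):
    r,cc=np.nonzero(mask&(d>0)); return px2w(c,np.c_[cc,r],d[r,cc])
def save(im,n): cv2.imwrite('pics/'+n+'.png',im[:,:,::-1])
E
python3 - <<'E'
from h import *
s=read_state(); print(s['time_s'],s['tool_pos'],s['tcp_rot'],s['finger_gap'])
ims=[]
for n in ['top','side','wrist']:
    im,d,c=cloud(n); save(im,n+'0'); print(n,np.round(c['world_from_camera'],3).tolist(),c['fx'])
    for t in ['vise','caliper','block','pads','tray','mat','cleaner','rotor','hexkey']:
        for r in regions_of(t,n):
            if r['score']<.3: continue
            P=pts(c,d,r['pixels'])
            if len(P)<5: continue
            top=P[P[:,2]>np.percentile(P[:,2],97)-.006]
            print(n,t,round(r['score'],2),np.round(np.array(r['rect'])*[640,400,640,400]).astype(int),'med',np.round(np.median(P,0),3),'zmax',np.round(np.percentile(P[:,2],97),3),'topc',np.round(top.mean(0),3))
print(read_state()['time_s'])
E
```

```text
0.0 [ 0.17623861 -0.62494665  0.1998542 ] [ 9.90573066e-01  1.36981329e-01 -6.01001770e-05 -1.05527814e-03] 0.0854428527394386
top [[0.016, -0.98, 0.199, 0.267], [-1.0, -0.016, 0.001, 0.013], [0.002, -0.199, -0.98, 1.405], [0.0, 0.0, 0.0, 1.0]] 512.1239548031467
top vise 0.81 [296 163 348 240] med [0.527 0.019 0.05 ] zmax 0.148 topc [0.527 0.019 0.146]
top caliper 0.79 [298 175 335 206] med [0.522 0.018 0.143] zmax 0.15 topc [0.526 0.02  0.147]
top caliper 0.51 [182 173 254 232] med [0.521 0.302 0.004] zmax 0.023 topc [0.518 0.298 0.022]
top block 0.81 [361 172 381 199] med [ 0.565 -0.116  0.054] zmax 0.09 topc [ 0.568 -0.115  0.087]
top block 0.46 [312 187 329 199] med [0.524 0.018 0.152] zmax 0.177 topc [0.527 0.019 0.175]
top pads 0.66 [421 190 430 197] med [ 0.554 -0.266  0.049] zmax 0.065 topc [ 0.548 -0.266  0.063]
top tray 0.74 [183 174 254 232] med [0.521 0.301 0.004] zmax 0.022 topc [0.516 0.295 0.022]
top mat 0.66 [401 178 463 230] med [ 0.527 -0.293  0.004] zmax 0.01 topc [ 0.529 -0.292  0.007]
top cleaner 0.9 [402 112 427 144] med [ 0.711 -0.229  0.112] zmax 0.174 topc [ 
[... 1162 characters left out ...]
2] med [ 0.554 -0.275  0.038] zmax 0.063 topc [ 0.555 -0.271  0.061]
side tray 0.93 [268 147 324 194] med [0.505 0.322 0.004] zmax 0.023 topc [0.51  0.301 0.024]
side mat 0.82 [301 321 397 398] med [ 0.524 -0.284  0.003] zmax 0.005 topc [ 0.527 -0.278  0.003]
side cleaner 0.78 [436 248 486 345] med [ 0.711 -0.252  0.095] zmax 0.17 topc [ 0.721 -0.239  0.169]
side rotor 0.82 [356 168 410 198] med [0.729 0.22  0.003] zmax 0.005 topc [0.733 0.221 0.003]
side hexkey 0.69 [162 274 240 314] med [ 0.355 -0.103  0.015] zmax 0.02 topc [ 0.359 -0.112  0.017]
wrist [[0.272, -0.911, -0.309, 0.254], [-0.962, -0.257, -0.088, -0.601], [0.0, 0.321, -0.947, 0.373], [0.0, 0.0, 0.0, 1.0]] 289.4822283294427
1.5
```

```bash
python3 - <<'E'
import cv2,numpy as np
a=cv2.imread('pics/side0.png'); b=cv2.imread('pics/top0.png')
x=cv2.resize(a[150:400,200:500],(600,500)); 
cv2.imwrite('pics/v1.png',cv2.resize(a[140:400,200:500],(690,598),interpolation=cv2.INTER_CUBIC))
cv2.imwrite('pics/v2.png',cv2.resize(b[90:290,170:470],(795,530),interpolation=cv2.INTER_CUBIC))
E
```

```text
(no output)
```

View pics/v1.png

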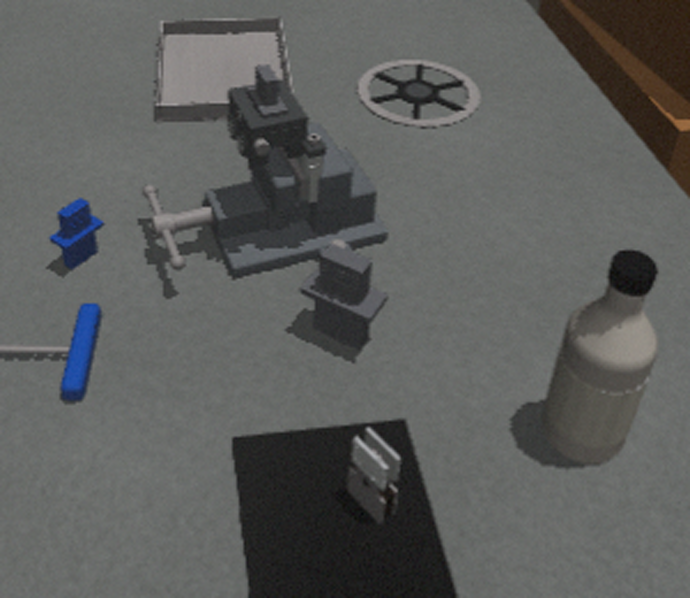

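View pics/v2.png

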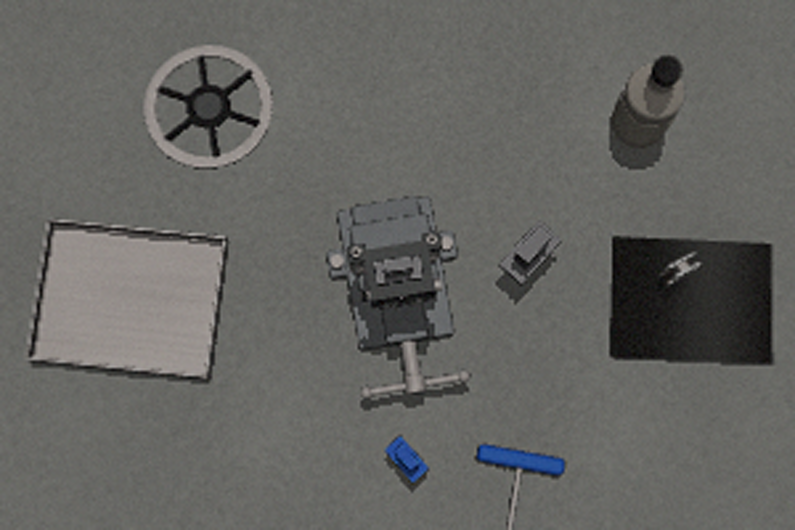

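```bash
cat >> h.py <<'E'
def mar(P):
    "min-area rect in xy: centre, size, yaw of its short side (deg, -90..90)"
    (cx,cy),(w,h),a=cv2.minAreaRect((P[:,:2]*1000).astype(np.float32))
    if w>h: w,h,a=h,w,a+90
    return np.round([cx,cy,w,h,(a+90)%180-90],1)
def rel(world,yaw=None):
    "target TCP point/yaw(deg of tool x) -> row numbers"
    s=read_state(); M=R.from_quat(s['tcp_rot']).as_matrix(); d=M.T@(np.array(world)-s['tool_pos'])*100
    y0=np.degrees(np.arctan2(M[1,0],M[0,0])); t=None
    if yaw is not None: t=-np.radians((yaw-y0+180)%360-180)
    print('tcp',np.round(s['tool_pos'],4),'yaw',round(y0,2),'zaxis',np.round(M[:,2],4)); print('ROW',np.round(d,2),t)
E
python3 - <<'E'
from h import *
for n in ['top','side']:
    im,d,c=cloud(n)
    r,cc=np.nonzero(d>0); P=px2w(c,np.c_[cc,r],d[r,cc])
    def box(x0,x1,y0,y1,z0,z1):
        m=(P[:,0]>x0)&(P[:,0]<x1)&(P[:,1]>y0)&(P[:,1]<y1)&(P[:,2]>z0)&(P[:,2]<z1); return P[m]
    for nm,b in dict(caltop=(.46,.59,-.06,.09,.138,.150),collar=(.48,.57,-.03,.07,.147,.153),tab=(.48,.57,-.03,.07,.165,.19),pads=(.5,.6,-.33,-.2,.045,.08),tray=(.4,.65,.15,.42,.016,.03)).items():
        Q=box(*b)
        if len(Q)>4: print(n,nm,len(Q),mar(Q),Q.mean(0).round(4))
rel([.527,.018,.30],96.7)
E
```

```text
top caltop 386 [527.5  21.7  51.3  69.5  10.1] [0.5265 0.0189 0.1449]
top collar 133 [527.5  18.2  49.3  60.1  12.2] [0.5265 0.0186 0.1491]
top tab 57 [527.2  18.4  12.2  25.3   9.3] [0.5269 0.0183 0.1741]
top pads 54 [ 554.8 -270.5   14.4   30.3   30. ] [ 0.5544 -0.2698  0.0588]
top tray 335 [520.2 300.1 151.1 189.7  -5. ] [0.52   0.301  0.0219]
side caltop 457 [527.6  22.   51.2  73.    9.7] [0.527  0.0089 0.1445]
side collar 95 [527.6  18.6  22.4  45.1   9.9] [0.5265 0.0104 0.1495]
side tab 86 [527.3  18.8  12.1  28.    9.3] [0.527  0.0158 0.172 ]
side pads 287 [ 555.3 -270.3   15.2   31.3   28.5] [ 0.5551 -0.2714  0.0565]
side tray 298 [521.2 301.2 149.8 193.7  -5.1] [0.5107 0.3095 0.0207]
tcp [ 0.1763 -0.6256  0.2011] yaw 15.74 zaxis [ 0. -0. -1.]
ROW [ 51.21 -52.43  -9.89] -1.4129662634808169
```

Call:
{"name": "arm_command", "arguments": {
  "commands": [
    [[0,0,-8,0,8.5],[51.2,-52.4,-6,-1.46,8.5],[51.2,-52.4,-6,-1.46,8.5],[51.2,-52.4,-6,-1.46,8.5],[51.2,-52.4,-6,-1.46,8.5],[51.2,-52.4,-6,-1.46,8.5],[51.2,-52.4,-6,-1.46,8.5],[51.2,-52.4,-6,-1.46,8.5],[51.2,-52.4,-6,-1.46,8.5],[51.2,-52.4,-6,-1.46,8.5],[51.2,-52.4,-6,-1.46,8.5],[51.2,-52.4,-6,-1.46,8.5],[51.2,-52.4,-6,-1.46,8.5],[51.2,-52.4,-6,-1.46,8.5],[51.2,-52.4,-6,-1.46,8.5],[51.2,-52.4,-6,-1.46,8.5],[51.2,-52.4,-6,-1.46,8.5],[51.2,-52.4,-6,-1.46,6],[51.2,-52.4,-6,-1.46,5]]
  ]
}}

```text
time_s: 3.5
tool_pos: [0.5266, 0.017, 0.2611]
tcp_rot: [0.647, 0.762, -0.0, 0.0]
contact_force: [-1.0, -0.9, -0.4]
finger_gap: 0.0586
finger_force: 0.0
```

```bash
cat >> h.py <<'E'
def boxes(n,bs,im=None):
    im,d,c=cloud(n); save(im,n+'_last')
    r,cc=np.nonzero(d>0); P=px2w(c,np.c_[cc,r],d[r,cc])
    for nm,b in bs.items():
        x0,x1,y0,y1,z0,z1=b
        Q=P[(P[:,0]>x0)&(P[:,0]<x1)&(P[:,1]>y0)&(P[:,1]<y1)&(P[:,2]>z0)&(P[:,2]<z1)]
        if len(Q)>4: print(n,nm,len(Q),mar(Q),Q.mean(0).round(4),'z97',np.percentile(Q[:,2],97).round(4))
    return P
E
python3 - <<'E'
from h import *
boxes('wrist',dict(caltop=(.46,.59,-.06,.09,.138,.147),collar=(.48,.57,-.03,.07,.147,.153),tab=(.48,.57,-.03,.07,.16,.19)))
rel([.527,.018,.158],99.5)
E
cp pics/wrist_last.png pics/v3.png
```

```text
wrist caltop 1977 [526.6  24.   50.4  70.3   9.7] [0.5267 0.0227 0.143 ] z97 0.1447
wrist collar 445 [526.6  21.   21.6  43.   10.1] [0.526  0.0261 0.1482] z97 0.1495
wrist tab 374 [526.5  21.1  12.4  25.6   9.4] [0.5266 0.0227 0.1722] z97 0.1742
tcp [0.5266 0.0167 0.2612] yaw 99.32 zaxis [ 0.e+00 -3.e-04 -1.e+00]
ROW [ 0.12  0.06 10.32] -0.003209493612908646
```

View pics/v3.png

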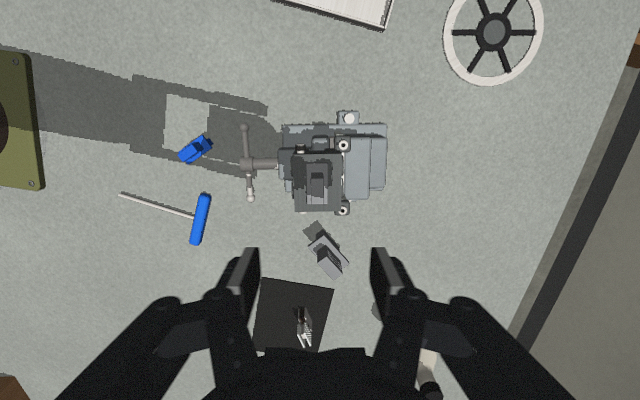

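Call:
{"name": "arm_command", "arguments": {
  "commands": [
    [[0.25,0.05,5,0,5],[0.25,0.05,9,0,4],[0.25,0.05,10.3,0,4],[0.25,0.05,10.3,0,4],[0.25,0.05,10.3,0,0],[0.25,0.05,10.3,0,0],[0.25,0.05,10.3,0,0],[0.25,0.05,10.3,0,0],[0.25,0.05,10.3,0,0],[0.25,0.05,10.3,0,0]]
  ],
  "grip_force": 40
}}

```text
time_s: 4.55
tool_pos: [0.5272, 0.0202, 0.1584]
tcp_rot: [0.647, 0.763, 0.0, 0.0]
contact_force: [0.3, -0.9, -0.6]
finger_gap: 0.0002
finger_force: 0.0
```

```bash
python3 - <<'E'
from h import *
print(read_state())
boxes('side',dict(caltop=(.46,.59,-.06,.09,.138,.147)))
im,d,c=cloud('wrist')
s=cv2.imread('pics/side_last.png')
a=cv2.resize(s[110:240,240:400],(640,520)); cv2.imwrite('pics/v4.png',a)
E
```

```text
{'time_s': 4.55, 'q': array([-6.33890717e-02, -1.18482378e-01,  1.96604307e+00, -1.46864793e-05,
        1.29363261e+00, -2.27477758e-01]), 'qvel': array([-3.24178583e-04,  1.96738327e-03,  3.51579221e-03,  6.52040531e-05,
        2.45954706e-04,  2.77158488e-04]), 'effort': array([-1.27948704e-02, -3.03262067e+01, -3.58601046e+01, -7.05445309e-04,
       -2.69253076e-03, -8.99739973e-06]), 'tool_pos': array([0.52716967, 0.02024191, 0.15841562]), 'tcp_rot': array([6.46777658e-01, 7.62678583e-01, 1.13573861e-04, 1.64380926e-04]), 'contact_force': array([ 0.33749091, -0.85146103, -0.62691521]), 'moment': array([-0.0086889 , -0.00113357,  0.01619416]), 'finger_force': 0.0, 'finger_gap': 0.00018188698926519217}
side caltop 391 [528.1  20.7  52.4  69.5   7.8] [0.527  0.0089 0.1438] z97 0.1462
```

View pics/v4.png

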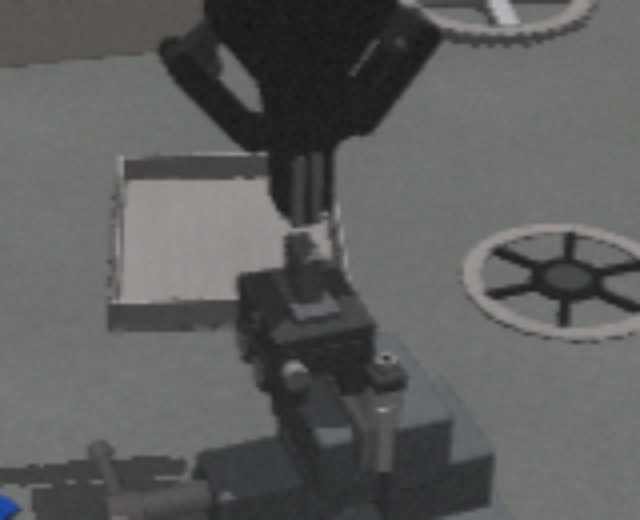

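```bash
python3 - <<'E'
from h import *
for n in ['side','top']:
    P=boxes(n,{'tab':(.48,.58,-.05,.09,.155,.178)})
    Q=P[(abs(P[:,0]-.527)<.06)&(P[:,1]>-.06)&(P[:,1]<.12)&(P[:,2]>.150)&(P[:,2]<.25)]
    for z in np.arange(.15,.25,.006):
        S=Q[(Q[:,2]>=z)&(Q[:,2]<z+.006)]
        if len(S): print(n,round(z,3),len(S),S.min(0)[:2].round(3),S.max(0)[:2].round(3))
E
```

```text
side tab 129 [527.8  17.2  13.   30.   13.6] [0.5268 0.0143 0.1681] z97 0.1754
side 0.15 40 [ 0.517 -0.002] [0.541 0.034]
side 0.156 28 [0.52  0.001] [0.534 0.029]
side 0.162 25 [0.52  0.005] [0.535 0.03 ]
side 0.168 42 [0.52  0.004] [0.535 0.03 ]
side 0.174 32 [0.521 0.005] [0.534 0.032]
side 0.186 4 [0.521 0.01 ] [0.529 0.019]
side 0.192 30 [0.515 0.008] [0.539 0.018]
side 0.198 47 [0.512 0.008] [0.541 0.024]
side 0.204 44 [0.512 0.008] [0.541 0.025]
side 0.21 52 [0.512 0.008] [0.541 0.024]
side 0.216 50 [0.512 0.008] [0.541 0.025]
side 0.222 40 [0.513 0.007] [0.541 0.018]
side 0.228 52 [0.508 0.005] [0.55  0.021]
side 0.234 106 [0.496 0.001] [0.56  0.029]
side 0.24 161 [0.492 0.001] [0.568 0.035]
side 0.246 80 [0.488 0.001] [0.568 0.038]
top 0.15 18 [ 0.515 -0.007] [0.532 0.043]
top 0.162 1 [0.52 0.03] [0.52 0.03]
top 0.24 3 [0.495 0.027] [0.504 0.027]
```

Call:
{"name": "arm_command", "arguments": {
  "commands": [
    [[0,0,0,0,4],[0,0,0,0,4],[0,0,0,0,4],[0,0,0,0,4],[0,0,1,0,4],[0,0,2,0,4],[0,0,2.4,0,4],[0,0,2.4,0,0],[0,0,2.4,0,0],[0,0,2.4,0,0],[0,0,2.4,0,0],[0,0,2.4,0,0],[0,0,2.4,0,0]]
  ]
}}

```text
time_s: 6.05
tool_pos: [0.5271, 0.0202, 0.1343]
tcp_rot: [0.647, 0.763, 0.0, 0.0]
contact_force: [0.1, 0.1, -0.8]
finger_gap: 0.0104
finger_force: 41.7
```

```bash
python3 - <<'E'
from h import *
s=read_state(); print(s['contact_force'],s['finger_force'],s['finger_gap'],s['tool_pos'])
P=boxes('side',{'tab':(.48,.58,-.05,.09,.155,.178)})
Q=P[(abs(P[:,0]-.527)<.06)&(P[:,1]>-.06)&(P[:,1]<.12)&(P[:,2]>.140)&(P[:,2]<.22)]
for z in np.arange(.14,.22,.006):
        S=Q[(Q[:,2]>=z)&(Q[:,2]<z+.006)]
        if len(S): print(round(z,3),len(S),S.min(0)[:2].round(3),S.max(0)[:2].round(3))
s=cv2.imread('pics/side_last.png')
a=cv2.resize(s[110:240,240:400],(640,520)); cv2.imwrite('pics/v5.png',a)
E
```

```text
[ 0.12066661  0.1182169  -0.83219878] 41.66282773017883 0.010428204219277483 [0.52713746 0.02019132 0.13432936]
side tab 153 [526.2  16.   25.5  34.5 -65. ] [0.527  0.011  0.1697] z97 0.1775
0.14 336 [ 0.498 -0.017] [0.557 0.052]
0.146 102 [ 0.506 -0.01 ] [0.55  0.038]
0.152 29 [ 0.52  -0.003] [0.536 0.026]
0.158 21 [0.521 0.004] [0.534 0.02 ]
0.164 29 [0.515 0.006] [0.539 0.019]
0.17 71 [0.51  0.005] [0.545 0.032]
0.176 57 [0.508 0.007] [0.545 0.031]
0.182 53 [0.508 0.006] [0.545 0.032]
0.188 54 [0.508 0.007] [0.545 0.032]
0.194 56 [0.508 0.005] [0.545 0.034]
0.2 46 [0.508 0.006] [0.546 0.034]
0.206 70 [0.495 0.002] [0.563 0.033]
0.212 123 [0.491 0.001] [0.567 0.034]
0.218 50 [ 0.489 -0.   ] [0.568 0.034]
```

Call:
{"name": "arm_command", "arguments": {
  "commands": [
    [[0,0,-1,0,0],[0,0,-3,0,0],[0,0,-5,0,0],[0,0,-8,0,0],[3,0.5,-8,0,0],[7,1,-8,0,0],[12,2,-8,0,0],[17,3,-8,0,0],[22,3.5,-6,0,0],[26,4,-3,0,0],[27.2,4,1,0,0],[27.2,4,5,0,0],[27.2,4,8,0,0],[27.2,4,9.5,0,0],[27.2,4,9.5,0,0]]
  ]
}}

```text
time_s: 7.6
tool_pos: [0.5207, 0.2944, 0.0371]
tcp_rot: [0.647, 0.763, -0.002, -0.001]
contact_force: [0.8, -0.2, 0.6]
finger_gap: 0.0107
finger_force: 41.6
```

```bash
python3 - <<'E'
from h import *
s=read_state(); print(s['contact_force'],s['finger_force'],s['finger_gap'],s['tool_pos'])
P=boxes('side',{})
Q=P[(abs(P[:,0]-.521)<.05)&(P[:,1]>.25)&(P[:,1]<.33)&(P[:,2]<.1)]
for z in np.arange(0,.1,.006):
        S=Q[(Q[:,2]>=z)&(Q[:,2]<z+.006)]
        if len(S): print(round(z,3),len(S),S.min(0)[:2].round(3),S.max(0)[:2].round(3))
E
```

```text
[ 0.80795846 -0.24100602  0.58745786] 41.64011299610138 0.010700146658841699 [0.520659   0.29438087 0.03710518]
0.0 497 [0.471 0.25 ] [0.571 0.33 ]
0.006 6 [0.476 0.288] [0.56  0.316]
0.018 12 [0.514 0.275] [0.527 0.31 ]
0.024 12 [0.514 0.277] [0.527 0.305]
0.03 13 [0.516 0.276] [0.527 0.293]
0.036 9 [0.514 0.277] [0.527 0.3  ]
0.042 5 [0.519 0.277] [0.528 0.28 ]
0.048 44 [0.507 0.269] [0.535 0.309]
0.054 20 [0.509 0.273] [0.531 0.306]
0.06 13 [0.514 0.276] [0.528 0.297]
0.066 13 [0.509 0.278] [0.528 0.292]
0.072 35 [0.505 0.276] [0.538 0.306]
0.078 34 [0.502 0.282] [0.54  0.302]
0.084 32 [0.502 0.28 ] [0.54  0.298]
0.09 32 [0.502 0.28 ] [0.541 0.306]
0.096 20 [0.502 0.282] [0.54  0.307]
```

Call:
{"name": "arm_command", "arguments": {
  "commands": [
    [[0,0,0.8,0,0],[0,0,1.25,0,0],[0,0,1.3,0,0],[0,0,1.3,0,0],[0,0,1.3,0,5],[0,0,1.3,0,5],[0,0,1.3,0,5],[0,0,1.3,0,5],[0,0,-1,0,5],[0,0,-4,0,5],[0,0,-9,0,5]]
  ]
}}

```text
time_s: 8.75
tool_pos: [0.5195, 0.2939, 0.1263]
tcp_rot: [0.647, 0.763, -0.003, -0.002]
contact_force: [0.3, 0.7, -0.5]
finger_gap: 0.0497
finger_force: 0.0
```

```bash
python3 - <<'E'
from h import *
s=read_state(); print(s['contact_force'],s['finger_force'],s['finger_gap'],s['tool_pos'])
P=boxes('side',{'blk':(.46,.58,.22,.38,.03,.08)})
rel([.555,-.27,.16],119)
E
```

```text
[ 0.25742116  0.6678188  -0.45224326] 0.0 0.049748373379557 [0.51950615 0.29390133 0.12632642]
side blk 126 [522.9 292.5  21.5  48.1  11.7] [0.522  0.2864 0.0482] z97 0.0644
tcp [0.5258 0.2969 0.1392] yaw 99.41 zaxis [ 0.0103  0.0047 -0.9999]
ROW [-56.4   -6.36  -2.31] -0.34195623133258235
```

Call:
{"name": "arm_command", "arguments": {
  "commands": [
    [[0,0,-5,0,5],[-2,0,-9,0,5],[-6,-1,-9,-0.1,5],[-11,-2,-9,-0.2,5],[-16,-2,-9,-0.3,5],[-21,-3,-9,-0.342,5],[-26,-3,-9,-0.342,5],[-31,-4,-9,-0.342,5],[-36,-4,-9,-0.342,5],[-41,-5,-9,-0.342,5],[-46,-5,-7,-0.342,5],[-51,-6,-5,-0.342,5],[-55,-6,-3,-0.342,5],[-56.4,-6,-2,-0.342,5],[-56.4,-6,-2,-0.342,5],[-56.4,-6,-2,-0.342,5]]
  ]
}}

```text
time_s: 10.4
tool_pos: [0.5548, -0.271, 0.1489]
tcp_rot: [0.508, 0.861, 0.0, -0.0]
contact_force: [0.6, 0.5, -0.2]
finger_gap: 0.0497
finger_force: 0.0
```

```bash
python3 - <<'E'
from h import *
b={'pads':(.5,.6,-.34,-.2,.04,.08)}
boxes('wrist',b); boxes('side',b); boxes('top',b)
rel([.555,-.27,.012],119)
a=cv2.imread('pics/wrist_last.png'); cv2.imwrite('pics/v6.png',a)
E
```

```text
wrist pads 351 [ 554.8 -267.8   13.5   30.2   29.3] [ 0.5539 -0.266   0.0574] z97 0.0637
side pads 337 [ 555.3 -270.1   16.    31.1   29.6] [ 0.5548 -0.272   0.0545] z97 0.0638
tcp [ 0.5557 -0.2702  0.1505] yaw 119.08 zaxis [ 1.8e-03 -8.0e-04 -1.0e+00]
ROW [ 0.07 -0.07 13.85] 0.0013566790609176556
```

View pics/v6.png

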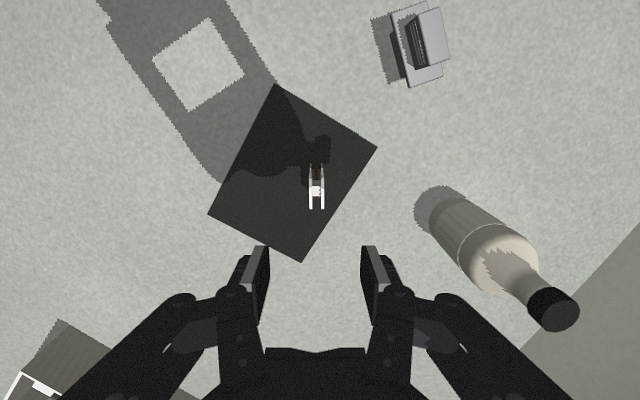

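Call:
{"name": "arm_command", "arguments": {
  "commands": [
    [[0.05,-0.05,4,0,5],[0.05,-0.05,8,0,4],[0.05,-0.05,11,0,4],[0.05,-0.05,13,0,4],[0.05,-0.05,13.7,0,4],[0.05,-0.05,13.7,0,4],[0.05,-0.05,13.7,0,0],[0.05,-0.05,13.7,0,0],[0.05,-0.05,13.7,0,0],[0.05,-0.05,13.7,0,0],[0.05,-0.05,13.7,0,0]]
  ],
  "grip_force": 50
}}

```text
time_s: 11.65
tool_pos: [0.5559, -0.2716, 0.0145]
tcp_rot: [0.508, 0.862, 0.0, 0.002]
contact_force: [0.2, 1.5, 6.5]
finger_gap: 0.0128
finger_force: 52.5
```

```bash
python3 - <<'E'
from h import *
s=read_state(); print(s['contact_force'],s['finger_force'],s['finger_gap'],s['tool_pos'])
b={'pads':(.5,.6,-.34,-.2,.005,.04)}
P=boxes('side',b)
Q=P[(abs(P[:,0]-.555)<.04)&(P[:,1]>-.33)&(P[:,1]<-.21)&(P[:,2]<.1)]
for z in np.arange(0,.1,.004):
        S=Q[(Q[:,2]>=z)&(Q[:,2]<z+.004)]
        if len(S): print(round(z,3),len(S),S.min(0)[:2].round(3),S.max(0)[:2].round(3))
a=cv2.imread('pics/side_last.png')[270:390,290:430]; cv2.imwrite('pics/v7.png',cv2.resize(a,(700,600),interpolation=cv2.INTER_CUBIC))
E
```

```text
[0.21359175 1.49003691 6.47806398] 52.536529898643494 0.012812684570769508 [ 0.55587818 -0.27164976  0.01450949]
side pads 435 [ 546.4 -275.9   94.6  125.    -1.8] [ 0.5509 -0.2911  0.0142] z97 0.034
0.0 1929 [ 0.515 -0.33 ] [ 0.595 -0.21 ]
0.004 591 [ 0.515 -0.33 ] [ 0.595 -0.211]
0.008 37 [ 0.541 -0.289] [ 0.568 -0.259]
0.012 34 [ 0.541 -0.288] [ 0.568 -0.259]
0.016 31 [ 0.541 -0.289] [ 0.569 -0.259]
0.02 37 [ 0.542 -0.289] [ 0.568 -0.261]
0.024 49 [ 0.542 -0.287] [ 0.568 -0.26 ]
0.028 33 [ 0.544 -0.289] [ 0.568 -0.265]
0.032 11 [ 0.549 -0.282] [ 0.564 -0.275]
0.036 6 [ 0.553 -0.286] [ 0.564 -0.275]
0.04 13 [ 0.554 -0.288] [ 0.567 -0.277]
0.044 15 [ 0.547 -0.286] [ 0.567 -0.276]
0.048 28 [ 0.537 -0.287] [ 0.571 -0.273]
0.052 39 [ 0.538 -0.287] [ 0.571 -0.272]
0.056 47 [ 0.536 -0.287] [ 0.575 -0.268]
0.06 43 [ 0.539 -0.288] [ 0.571 -0.268]
0.064 45 [ 0.538 -0.287] [ 0.576 -0.268]
0.068 37 [ 0.54  -0.287] [ 0.575 -0.268]
0.072 30 [ 0.539 -0.288] [ 0.572 -0.268]
0.076 27 [ 0.54  -0.287] [ 0.572 -0.27 ]
0.08 27 [ 0.541 -0.29 ] [ 0.571 -0.27 ]
0.084 16 [ 0.541 -0.291] [ 0.572 -0.271]
0.088 46 [ 0.529 -0.299] [ 0.591 -0.264]
0.092 74 [ 0.527 -0.3  ] [ 0.595 -0.262]
0.096 121 [ 0.525 -0.302] [ 0.594 -0.263]
```

View pics/v7.png

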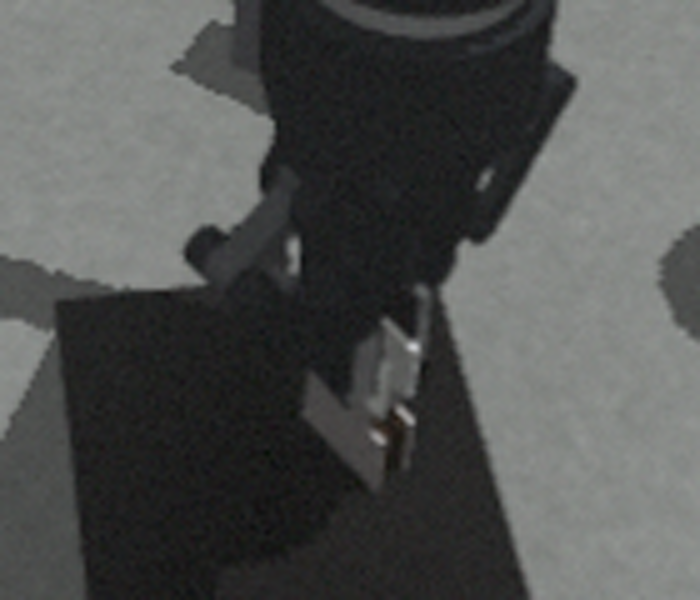

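Call:
{"name": "arm_command", "arguments": {
  "commands": [
    [[0,0,-1,0,0],[0,0,-4,0,0],[0,0,-8,0,0],[0,0,-12,0,0],[3,1,-16,0.1,0],[7,3,-20,0.2,0],[12,4.5,-20.5,0.3,0],[16,6,-20.5,0.337,0],[18,6.7,-20.5,0.337,0],[18,6.7,-20.5,0.337,0],[18,6.7,-20.5,0.337,0]]
  ]
}}

```text
time_s: 12.8
tool_pos: [0.5255, -0.0809, 0.2174]
tcp_rot: [0.644, 0.765, -0.0, 0.0]
contact_force: [-0.6, 0.3, -1.0]
finger_gap: 0.0124
finger_force: 51.7
```

```bash
python3 - <<'E'
from h import *
s=read_state(); print(s['contact_force'],s['finger_force'],s['finger_gap'],s['tool_pos'])
rel(s['tool_pos'],99.7)
for t in ['window','eyelets']:
    im,d,c=cloud('wrist')
    print(t,[(round(m['score'],2),np.round(np.array(m['position'])*[640,400],1)) for m in mark_of(t,'wrist')][:3])
P=boxes('wrist',{'cal':(.46,.59,-.06,.09,.138,.149)})
im=cv2.imread('pics/wrist_last.png'); cv2.imwrite('pics/v8.png',im)
np.savez('w.npz',im=im,d=d,T=c['world_from_camera'])
E
```

```text
[-0.6191127   0.33050915 -1.03097531] 51.72792613506317 0.012442010403581748 [ 0.52550929 -0.08088922  0.21743052]
tcp [ 0.5255 -0.0809  0.2174] yaw 99.75 zaxis [ 4.e-04 -7.e-04 -1.e+00]
ROW [0. 0. 0.] 0.0008464448211398264
window [(0.91, array([339.1,  80.4]))]
eyelets [(0.71, array([315.1, 242.4]))]
wrist cal 4356 [527.2  23.8  51.3  69.1   9.1] [0.5269 0.022  0.1429] z97 0.1444
```

View pics/v8.png

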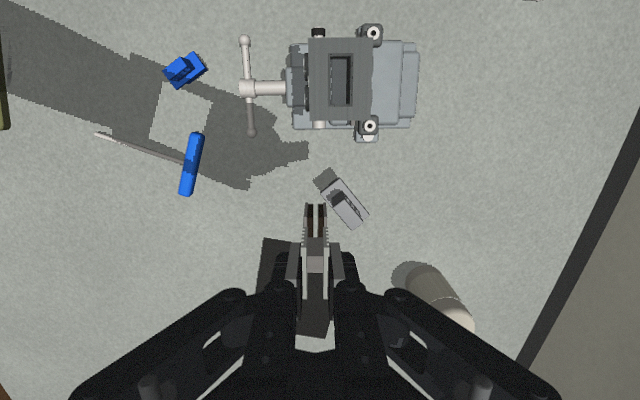

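```bash
cat > m.py <<'E'
from h import *
def hole():
    im,d,c=cloud('wrist'); save(im,'wrist_last')
    s=read_state(); M=R.from_quat(s['tcp_rot']).as_matrix()
    r,cc=np.mgrid[0:400,0:640]; ok=d>0
    W=np.full((400,640,3),np.nan); W[ok]=px2w(c,np.c_[cc[ok],r[ok]],d[ok])
    top=ok&(abs(W[...,2]-.143)<.004)&(abs(W[...,0]-.527)<.06)&(abs(W[...,1]-.02)<.07)
    # intersect hole boundary with top plane
    n,lab,st,cen=cv2.connectedComponentsWithStats((~top).astype(np.uint8),connectivity=4)
    for i in range(1,n):
        if 60<st[i,4]<5000:
            rr,c2=np.nonzero(lab==i)
            Q=np.array([onplane(c,(a,b),.144) for a,b in zip(c2,rr)])
            print('hole',st[i],mar(Q))
    T=(W-s['tool_pos'])@M
    np.savez('w.npz',W=W,T=T,im=im); return W,T,im
E
python3 - <<'E'
from m import *
W,T,im=hole()
m=(abs(T[...,1])<.03)&(T[...,2]>-.06)&(T[...,2]<.03)&(abs(T[...,0])<.06)
Q=T[m]*1000
for z in np.arange(-60,30,5):
    S=Q[(Q[:,2]>=z)&(Q[:,2]<z+5)]
    if len(S): print(z,len(S),'x',np.percentile(S[:,0],[0,5,95,100]).round(1),'y',np.percentile(S[:,1],[0,3,50,97,100]).round(1))
cv2.imwrite('pics/c.png',cv2.resize(im[190:350,270:360,::-1],(540,960)))
E
```

```text
hole [330  57  21  48 958] [527.5  19.7  15.6  35.   10.5]
-60 390 x [-9.  -4.1 13.4 14. ] y [-21.5 -20.6  -7.6  17.8  18.6]
-55 349 x [ 1.9  7.2 13.5 13.8] y [-21.3 -20.2   5.1  17.8  18.8]
-50 819 x [-12.7  -9.7  17.3  18.6] y [-21.3 -19.    3.   16.5  18.7]
-45 327 x [ 1.1  8.5 18.1 18.6] y [-21.4 -20.1  -0.5  17.7  18.9]
-40 547 x [-2.4 -1.  18.  18.8] y [-20.7 -18.6  -1.5  15.6  18.2]
-35 158 x [-11.9  -7.4  18.2  18.7] y [-13.8 -12.4  -1.8  10.3  11.7]
-30 124 x [-11.7   7.6  18.4  18.6] y [-8.1 -7.5 -2.1  5.2  5.7]
-25 72 x [ 7.1  7.8 18.2 18.3] y [-7.7 -7.  -1.   4.5  5.7]
-20 45 x [7.6 7.6 8.6 8.7] y [-5.1 -5.1 -1.   3.1  3.2]
-15 303 x [ 6.2  7.6 19.8 20.4] y [-7.6 -7.5  0.8  5.5  5.6]
-10 55 x [18.7 18.8 20.4 20.6] y [-7.7 -7.3  0.8  5.7  5.8]
-5 54 x [18.8 18.9 20.3 20.8] y [-7.9 -7.8 -2.8  5.6  5.9]
0 50 x [18.9 19.  20.4 20.6] y [-8.  -7.4 -2.9  5.4  5.5]
5 36 x [19.  19.  20.5 20.6] y [-7.6 -7.5  1.4  5.6  5.7]
10 15 x [19.  19.  20.4 20.5] y [-7.7 -7.4 -3.6  4.8  5.1]
```

Call:
{"name": "arm_command", "arguments": {
  "commands": [
    [[4,1,0,0,0],[8,1.7,0,0,0],[9.5,2,1,0,0],[9.54,2,3,0,0],[9.54,2,4.4,0,0],[9.54,2,4.7,0,0],[9.54,2,4.7,0,0],[9.54,2,4.7,0,0]]
  ]
}}

```text
time_s: 13.9
tool_pos: [0.5298, 0.0157, 0.1708]
tcp_rot: [0.645, 0.764, 0.0, 0.0]
contact_force: [0.1, -0.8, 0.1]
finger_gap: 0.0128
finger_force: 51.7
```

```bash
python3 - <<'E'
from m import *
s=read_state(); print(s['contact_force'],s['finger_force'],s['finger_gap'],s['tool_pos']); rel([.5291,.0165,.17],99.7)
im,d,c=cloud('side'); save(im,'side_last')
P=pts(c,d,d>0)
def box(b): 
    x0,x1,y0,y1,z0,z1=b; return P[(P[:,0]>x0)&(P[:,0]<x1)&(P[:,1]>y0)&(P[:,1]<y1)&(P[:,2]>z0)&(P[:,2]<z1)]
Q=box((.48,.58,-.04,.07,.161,.18)); print('pads',len(Q),mar(Q),Q.min(0),Q.max(0))
Q=box((.48,.58,-.04,.09,.139,.149)); print('cal',mar(Q))
s=cv2.imread('pics/side_last.png')
cv2.imwrite('pics/v9.png',cv2.resize(s[130:230,270:390],(720,600),interpolation=cv2.INTER_CUBIC))
E
```

```text
[ 0.09155334 -0.75820201  0.08162833] 51.732500195503235 0.012827427674783958 [0.52982392 0.01574466 0.17077752]
tcp [0.5298 0.0157 0.1708] yaw 99.63 zaxis [ 1.e-03 -2.e-04 -1.e+00]
ROW [ 0.09 -0.06  0.08] -0.001280987228314385
pads 111 [529.7  14.6  14.8  33.3   9. ] [ 0.52006319 -0.00155943  0.16126662] [0.53905223 0.02994531 0.17994619]
cal [527.5  21.   51.3  71.9   9.2]
```

View pics/v9.png

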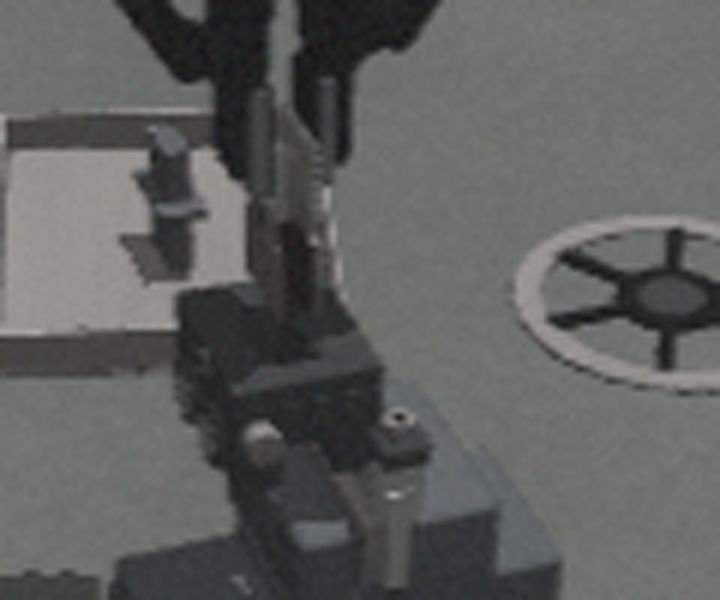

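```bash
python3 - <<'E'
from m import *
W,T,im=hole()
Z=W[...,2]
m=(abs(T[...,1])<.02)&(abs(T[...,0])<.04)
# front boundary & sides: top-face points in tool frame
top=m&(abs(Z-.143)<.003); low=m&(Z<.135)&(Z>.05); 
for nm,k in (('low',low),):
    Q=T[k]*1000; print(nm,len(Q)); 
r0,c0=np.nonzero(low); print(c0.min(),c0.max(),r0.min(),r0.max()) if len(r0) else None
for x in np.arange(-10,40,2.5):
    S=T[top&(T[...,0]*1000>=x)&(T[...,0]*1000<x+2.5)]*1000
    if len(S):
        y=np.sort(S[:,1]); g=np.diff(y); i=g.argmax(); print(x,len(S),'gap',y[i].round(1),y[i+1].round(1))
Q=T[(abs(T[...,1])<.012)&(abs(T[...,0]-.015)<.015)&(Z>.158)&(Z<.185)]*1000
print('pads',len(Q),Q[:,0].max(),np.percentile(Q[:,1],[1,99]))
cv2.imwrite('pics/v10.png',cv2.resize(im[120:270,250:390,::-1],(560,600),interpolation=cv2.INTER_CUBIC))
E
```

```text
low 1023
294 343 153 231
-10.0 83 gap -10.8 8.9
-7.5 87 gap -10.0 8.9
-5.0 88 gap -10.0 8.1
-2.5 95 gap -10.0 8.0
0.0 91 gap -9.9 8.0
2.5 100 gap -9.9 8.0
5.0 100 gap -9.9 7.9
7.5 93 gap -10.6 7.2
10.0 95 gap -10.5 7.2
12.5 100 gap -10.5 6.5
15.0 112 gap -10.5 6.4
17.5 108 gap -10.5 6.4
20.0 105 gap -10.4 6.4
22.5 151 gap 5.6 6.3
25.0 196 gap 1.2 1.9
27.5 176 gap -3.8 -3.1
30.0 198 gap 19.0 19.8
32.5 191 gap 4.7 5.5
35.0 123 gap 9.0 9.7
pads 495 20.664754022379785 [-7.73310404  5.62227496]
```

View pics/v10.png

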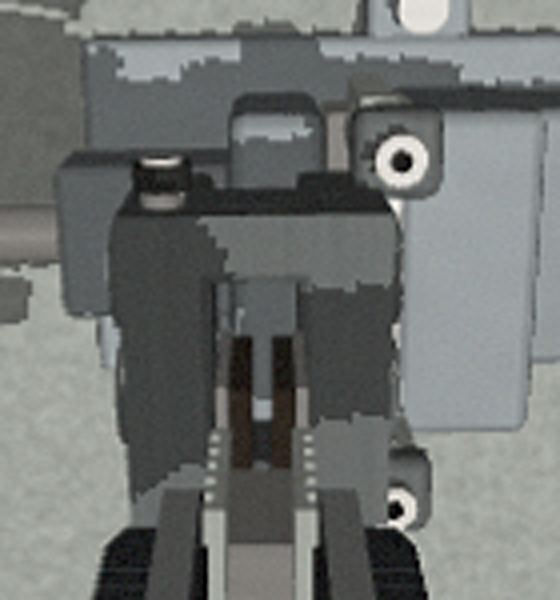

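Call:
{"name": "arm_command", "arguments": {
  "commands": [
    [[0.13,-0.08,0,0,0],[0.13,-0.08,0.7,0,0],[0.13,-0.08,1.2,0,0],[0.13,-0.08,1.5,0,0],[0.13,-0.08,1.7,0,0],[0.13,-0.08,1.9,0,0],[0.13,-0.08,2.1,0,0],[0.13,-0.08,2.1,0,0]]
  ]
}}

```text
time_s: 14.8
tool_pos: [0.5282, 0.0175, 0.1488]
tcp_rot: [0.645, 0.764, -0.0, -0.0]
contact_force: [0.4, 0.2, 0.3]
finger_gap: 0.0125
finger_force: 51.7
```

```bash
python3 - <<'E'
from m import *
s=read_state(); print(s['contact_force'],s['moment'],s['finger_force'],s['finger_gap']); rel([.527,.018,.1195],99.7)
M=R.from_quat(s['tcp_rot']).as_matrix(); print('F tool',M.T@s['contact_force'])
E
```

```text
[0.38616692 0.18848205 0.29918282] [-0.03226882  0.02109257 -0.03684424] 51.71703636646271 0.012504195849406426
tcp [0.5282 0.0175 0.1488] yaw 99.68 zaxis [-5.e-04  1.e-04 -1.e+00]
ROW [ 0.06 -0.1   2.93] -0.00035274234559687026
F tool [ 0.12091046  0.41220976 -0.29937353]
```

Call:
{"name": "arm_command", "arguments": {
  "commands": [
    [[0,0,0.3,0,0],[0,0,0.6,0,0],[0,0,0.9,0,0],[0,0,1.2,0,0],[0,0,1.5,0,0],[0,0,1.5,0,0]]
  ]
}}

```text
time_s: 15.4
tool_pos: [0.5281, 0.0176, 0.1335]
tcp_rot: [0.645, 0.764, -0.0, -0.0]
contact_force: [0.3, -0.2, -0.4]
finger_gap: 0.0125
finger_force: 51.7
```

```bash
python3 - <<'E'
from m import *
s=read_state(); print(s['contact_force'],s['moment'],s['finger_force'],s['finger_gap']); rel([.527,.018,.1195],99.7)
P=boxes('side',{})
Q=P[(abs(P[:,0]-.527)<.05)&(P[:,1]>-.03)&(P[:,1]<.05)&(P[:,2]<.2)]
for z in np.arange(.14,.2,.003):
        S=Q[(Q[:,2]>=z)&(Q[:,2]<z+.003)]
        if len(S): print(round(z,3),len(S),S.min(0)[:2].round(3),S.max(0)[:2].round(3))
E
```

```text
[ 0.34514054 -0.18390316 -0.35517399] [ 0.0085095   0.05753692 -0.02056352] 51.67803168296814 0.012544145575085847
tcp [0.5281 0.0176 0.1335] yaw 99.68 zaxis [-6.e-04  1.e-04 -1.e+00]
ROW [ 0.06 -0.1   1.4 ] -0.0002670292796796227
0.14 66 [ 0.498 -0.016] [0.557 0.045]
0.143 325 [ 0.498 -0.017] [0.557 0.049]
0.146 37 [ 0.507 -0.011] [0.552 0.034]
0.149 11 [0.519 0.005] [0.536 0.025]
0.152 9 [0.519 0.009] [0.535 0.024]
0.155 9 [0.52  0.008] [0.535 0.017]
0.158 9 [0.522 0.003] [0.536 0.015]
0.161 11 [0.516 0.003] [0.536 0.016]
0.164 16 [0.517 0.004] [0.54  0.015]
0.167 21 [0.515 0.002] [0.542 0.015]
0.17 28 [0.512 0.002] [0.547 0.032]
0.173 31 [0.508 0.002] [0.547 0.03 ]
0.176 31 [0.507 0.002] [0.547 0.029]
0.179 31 [0.507 0.004] [0.549 0.033]
0.182 42 [0.507 0.003] [0.549 0.031]
0.185 24 [0.507 0.004] [0.548 0.024]
0.188 30 [0.507 0.004] [0.549 0.026]
0.191 28 [0.507 0.004] [0.548 0.024]
0.194 27 [0.507 0.004] [0.549 0.027]
0.197 21 [0.509 0.005] [0.544 0.025]
```

Call:
{"name": "arm_command", "arguments": {
  "commands": [
    [[0,0,0.4,0,0],[0,0,0.8,0,0],[0,0,1.1,0,0],[0,0,1.35,0,0],[0,0,1.35,0,0],[0,0,1.35,0,0]]
  ]
}}

```text
time_s: 16.05
tool_pos: [0.5283, 0.0175, 0.1206]
tcp_rot: [0.645, 0.764, -0.0, -0.0]
contact_force: [0.1, 0.3, -1.0]
finger_gap: 0.0126
finger_force: 51.7
```

```bash
python3 - <<'E'
from m import *
s=read_state(); print(s['contact_force'],s['moment'],s['finger_force'],s['finger_gap']); rel([.527,.018,.1195],99.7)
im,d,c=cloud('wrist'); M=R.from_quat(s['tcp_rot']).as_matrix()
P=(pts(c,d,d>0)-s['tool_pos'])@M*1000
Q=P[(abs(P[:,1])<9)&(P[:,0]>4)&(P[:,0]<24)]
for z in np.arange(-52,0,2):
    S=Q[(Q[:,2]>=z)&(Q[:,2]<z+2)]
    if len(S): print(z,len(S),'x',np.percentile(S[:,0],[5,95]).round(1),'y',np.percentile(S[:,1],[3,97]).round(1))
T=P[(abs(P[:,1])<22)&(P[:,0]>24)&(P[:,0]<32)]; print('face z',np.median(T[:,2]))
B=boxes('side',{'blk':(.46,.58,.22,.38,.03,.08)})
E
```

```text
[ 0.0566288   0.34169002 -0.99465395] [ 0.01661587 -0.01280043  0.04032627] 51.68676495552063 0.012571743529505892
tcp [0.5283 0.0175 0.1206] yaw 99.68 zaxis [-2.e-04  0.e+00 -1.e+00]
ROW [ 0.07 -0.12  0.11] -0.00028448296687630744
-52 30 x [12.3 13.5] y [-8.6  9. ]
-50 87 x [ 5. 18.] y [-8.2  7.9]
-48 205 x [ 4.7 17.8] y [-8.3  7.9]
-46 63 x [ 6.5 18.1] y [-8.4  8.6]
-44 58 x [11.8 18.5] y [-8.2  8.1]
-42 31 x [12.8 18.4] y [-7.6  8.7]
-40 137 x [ 4.4 17.9] y [-7.5  8.3]
-38 78 x [ 6.1 18.2] y [-7.5  7.9]
-36 59 x [ 7.6 18.3] y [-8.   8.1]
-34 44 x [ 7.8 18.3] y [-7.6  7. ]
-32 47 x [ 7.8 18.3] y [-7.7  5. ]
-30 49 x [ 7.7 18.4] y [-7.8  5.5]
-28 60 x [ 7.7 18.3] y [-7.   4.7]
-26 34 x [ 7.6 18.2] y [-7.6  5.2]
-24 113 x [ 7.9 23.9] y [-8.   8.8]
-22 132 x [ 7.8 23. ] y [-9.   8.8]
-20 29 x [ 7.7 16.5] y [-4.5  7.7]
-18 20 x [ 7.8 14.5] y [-8.5  2.9]
-16 21 x [ 7.6 17.9] y [-8.6  5.3]
-14 192 x [ 7.3 17.4] y [-6.9  5.2]
-12 20 x [ 6.4 15.7] y [-5.7  2.8]
-4 9 x [ 4.9 11.2] y [8.  8.2]
-2 4 x [ 6.9 12.6] y [8.  8.1]
face z -22.317274962949533
side blk 29 [522.8 288.4  16.6  32.   11.5] [0.5237 0.288  0.0543] z97 0.0642
```

Call:
{"name": "arm_command", "arguments": {
  "commands": [
    [[0,0,0.12,0,0],[0,0,0.12,0,0],[0,0,0.12,0,0],[0,0,0.12,0,0],[0,0,0.12,0,0]]
  ]
}}

```text
time_s: 16.65
tool_pos: [0.5283, 0.0175, 0.1195]
tcp_rot: [0.645, 0.764, 0.0, 0.0]
contact_force: [1.4, -0.2, -0.5]
finger_gap: 0.013
finger_force: 51.7
```

```bash
python3 - <<'E'
from bench import *
s=read_state(); print(s['contact_force'],s['finger_force'],s['finger_gap'],s['tool_pos'],s['qvel'])
if abs(s['contact_force']).max()<4: print(sign_off())
E
```

```text
[ 1.42143915 -0.17675255 -0.46692982] 51.685500741004944 0.012966576659785388 [0.52833675 0.01752394 0.1194778 ] [-0.0014995   0.00103803 -0.00073146 -0.00023982  0.00097945 -0.00034554]
the job is handed in; nothing more can be done
None
```

I handed the job in at 16.65 s. The bleed block is let go and standing in the tray. The pad set is held by its fins in the window, with its eyelets within about 1 mm of pin-bore height and under 2 N of outside force on the tool. No verdict came back.

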